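Hang the headphones over the tall rail

TASK

Pick the headphones up from the pine plank and hang them over the bar of the taller of the two little wooden rails: bar under the crown, one ear cup on each side, squarely across it between the posts and hanging clear of the plank. Lower them onto the bar rather than dropping them, let go, and do not knock the tall flask.

Things in the scene. Friction and masses are not known exactly. Their poses are not given: they have to be found in the camera images.
- headphones_crown (a point): Centre of the crown (top block of the headband) of rigid headphones, about 0.2 kg, standing on their cups on the plank. x = cup to cup, y = across the band, z up. Block 60 (x) x 24 (y) x 32 (z) mm; pinch it across y, in its upper half, fingertips above its underside. Overall 160 (x) x 50 (y) x 147 high; cups end 131 mm below this point, gap between cups 100 mm. A half turn makes no difference.
- tall_rail_bar (a point): Middle of the taller wooden rail's bar (fixed): round, diameter 14 mm, along y, 184 mm clear between its two posts, 16 mm square, whose tops are level with the bar's top, 142 mm above the plank (plank top: z = 18 mm). With the headphones hung, the crown's centre is 23 mm above this point, its y axis along the bar, the cups 27 mm clear of the plank.
- low_rail_bar (a point): Middle of the bar of the lower rail, of the same make, length and material (y along the bar) but only 70 mm high above the plank: too low to hang the headphones on. The two rails change places from one start to the next.
- flask_center (a point): Centre of the tall black steel flask with a push-button stopper, upright on the plank: diameter 72 mm, 252 mm high, its top 126 mm above this point. To be left alone.
Not all that is in view belongs to the job. There is more than one size of the part that bears headphones_crown; the job needs the middle-sized.

How it is judged:
By the outcome, as a careful person would: the job done as asked, in the order asked, and still so for the second after the job is handed in, with the robot touching nothing.
It also fails if it takes over 38 s, if anything falls off the work surface, if the arm or the gripper's body presses on something with over 40 N, if the wrist force passes 120 N, or if a joint passes its speed limit or range.

ROBOT

A 7-joint arm with a two-finger parallel gripper is mounted at the origin on the work surface. World frame = base frame: x ahead of the robot, y to its left, z up, the work surface at z = 0. Lengths are in m, angles in rad, forces in N, time in s.
With the tool pointing down it reaches from about 0.4 to 0.85 m from the base axis. Payload 4.5 kg.
Tool frame: the origin (TCP) lies on the centre line of the jaws, within the pads' length; the fingertips stand r.tips_ahead ahead of it and the grasp point (between the pads) is the TCP (r.tips_ahead is the distance from the TCP to the fingertips, in m); z points along the fingers, y is the direction in which the jaws open and shut (so a half turn about z gives the same grasp; the last joint's range is limited). The gripper opens to 88 mm and grips with 3 to 60 N. Pads are 18 mm wide; open, the fingers measure 123 mm over their backs; the gripper's body (75 mm by 187 mm) begins 45 mm behind the grasp point.
Start: joints at [1.379, 0.689, -0.195, 1.565, 0.157, 0.902, -0.215], TCP at [0.14, -0.609, 0.228] pointing down, gripper open.
Joint ranges: [-3.01, 3.01], [-0.46, 2.08], [-1.47, 1.51], [0.13, 2.56], [-1, 4.14], [0.04, 2.09], [-2.66, 2.66]. Speed limits (rad/s): [2.57, 2.57, 3.14, 3.14, 3.14, 3.14, 3.14].

INTERFACE

Orientations are given as a unit quaternion [x, y, z, w].
In Python, from plant import r gives the robot as it stands.
- The arm moves only by the shell command python3 -m inch 'ROWS' [FORCE]. ROWS is JSON, a list of rows, each a list of 5 numbers: the shift along the world's x, y, z in units of 25 mm (1.0 is 25 mm), then the turn about the world's z in units of 6 degrees (1.0 is 6 degrees), then the finger opening in mm, from 0 to 88.1. A call has 1 to 5 rows; each row shifts and turns the commanded pose from where the row before left it; what a row does not reach is not made up. A row lasts 1/10 s, in which the tool goes at most 50 mm and 8.59 degrees, less where a joint would pass 70% of its speed; a pose out of reach is approached as far as the arm can. A call is refused whole if a number of a shift passes 1 or a number of a turn 1, either way. A call with a gripper value outside its range is refused whole. The fingers move at their own pace and stop on an object; FORCE is the grip in N (left out, the last holds). Time passes only in rows, so rows that do not move let the fingers close. It gives the time, the measured TCP pose, the force and the opening at its end, in the units of the state.
- r.get_state(): the state, without advancing time (a new reading comes with each control period).
- r.snapshot(name): name is "scene" or "top"; returns a dict with "pixels" (400x640x3 uint8, red, green, blue), "range_z" (400x640 float32, m along the optical axis (not along the pixel's ray), 0 where there is no reading), "K" (3x3 intrinsics, pixels), "position" and "attitude" of the camera in the world. Camera axes: x right, y up, looking along -z (the intrinsics and any distortion apply to the point x, -y, -z); pixel columns grow to the right and rows downward; lengths in m; the calibration is good to about 2 mm. A picture is of the moment at which its call begins.
- r.finish_job(): hands the job in, once; it reports no verdict.
The state is a dict: "clock": time; "q": joint angles; "qd": joint speeds; "joint_torque": joint torques, N m; "tool_pos": TCP position; "eef_rot": TCP orientation; "contact_force": force on the tool from outside, world axes, zero at the start; "moment": the same for the moment, N m; "opening": opening from 0.0 (shut) to 1.0 (fully open).
Only numpy, scipy, OpenCV 4.12 (cv2) and the standard library are available. Lean on these libraries where they do the work, as an engineer would, in place of code of your own. Each camera call takes 0.05 s, during which the arm holds its last target. There are 200 camera calls.

## Working session

There is one attempt and no reset: what is moved stays moved. The work goes in short steps, Python scripts to look and compute and a shell command to move; the robot and the scene stay as the last step left them, time stands still between calls to the robot, and variables do not carry over. Pictures are saved under pics/ and viewed, about 8 in all and at most 12, crops included, and the job is handed in when it is done.

```bash
mkdir -p pics; cat > h.py <<'E'
import numpy as np, cv2
from scipy.spatial.transform import Rotation as R
from plant import r
def snap(n,tag):
    s=r.snapshot(n); cv2.imwrite(f'pics/{tag}.png',s['pixels'][:,:,::-1]); 
    np.savez(f'pics/{tag}.npz',**{k:np.array(v) for k,v in s.items()}); return s
def rot(s):
    a=np.array(s['attitude']); return a if a.shape==(3,3) else R.from_quat(a).as_matrix()
def cloud(s):
    z=s['range_z'].astype(float); v,u=np.mgrid[0:z.shape[0],0:z.shape[1]]; K=np.array(s['K'])
    c=np.stack([(u-K[0,2])/K[0,0]*z,-(v-K[1,2])/K[1,1]*z,-z],-1)
    return c@rot(s).T+np.array(s['position'])
E
python3 - <<'E'
from h import *
a=snap('scene','s1');b=snap('top','t1')
for s in(a,b):print({k:s[k] for k in s if k not in('pixels','range_z')}, (s['range_z']>0).mean())
print(r.get_state(),r.tips_ahead)
E
```

```text
{'K': array([[422.32328871,   0.        , 311.66385117],
       [  0.        , 422.32328871, 201.31107396],
       [  0.        ,   0.        ,   1.        ]]), 'position': array([0.96114437, 0.84582091, 1.10568261]), 'attitude': array([0.11345435, 0.37165883, 0.87921683, 0.27563669])} 0.99611328125
{'K': array([[415.46450891,   0.        , 320.70342687],
       [  0.        , 415.46450891, 198.30334235],
       [  0.        ,   0.        ,   1.        ]]), 'position': array([ 0.25063281, -0.00352762,  1.56381417]), 'attitude': array([ 0.03632275, -0.03844166, -0.69656584,  0.71554101])} 0.99602734375
{'clock': 0.1, 'q': array([ 1.37881309,  0.68987178, -0.19451258,  1.56622696,  0.15730704,
        0.90245205, -0.21509325]), 'qd': array([ 8.71345933e-04, -1.62186320e-03, -8.96275710e-05, -2.50233413e-03,
        7.27443286e-05,  1.04237207e-03, -5.58566833e-04]), 'joint_torque': array([-1.85681900e-03, -5.28503358e+01, -1.27080739e+00, -1.53837758e+01,
       -5.25011017e-02,  2.05159413e-03,  3.35426773e-05]), 'tool_pos': array([ 0.13974658, -0.60860027,  0.2268112 ]), 'eef_rot': array([ 9.93629692e-01,  1.12691703e-01, -1.47914378e-04, -7.69828830e-04]), 'contact_force': array([ 0.51464499,  0.56125997, -0.89420063]), 'moment': array([-0.00602758,  0.02026862,  0.02304205]), 'opening': 0.999088207156827} 0.019
```

View pics/s1.png

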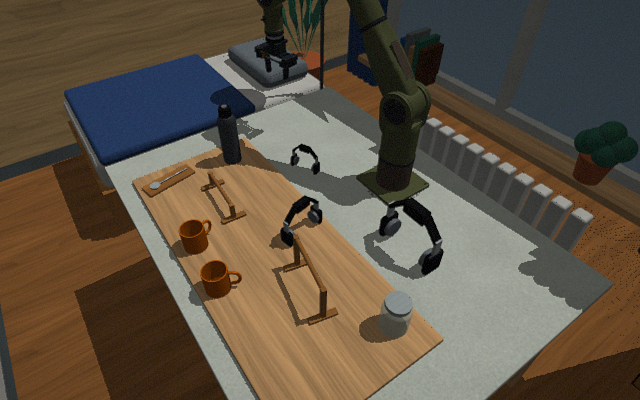

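View pics/t1.png

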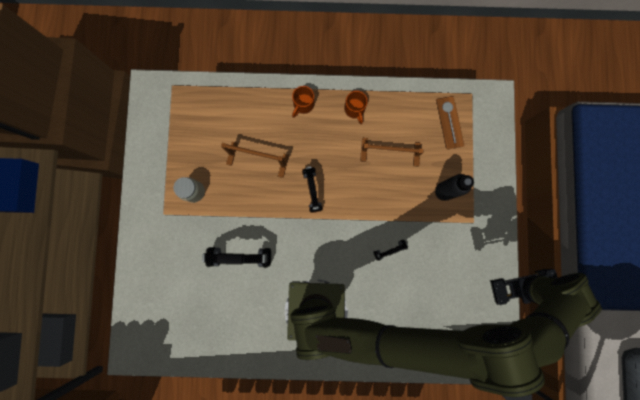

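Headphones candidates in the top view are large at (238,257), middle-sized on the plank at (313,188), and small at (391,249). The one on the plank fits both size and place. Of the rails at (257,152) and (392,148), the left one looks taller in the scene view. The flask is at (455,187). I'll confirm with depth numbers and one crop.

```bash
python3 - <<'E'
from h import *
T=dict(np.load('pics/t1.npz'));S=dict(np.load('pics/s1.npz'))
CT,CS=cloud(T),cloud(S)
allp=np.vstack([CT.reshape(-1,3),CS.reshape(-1,3)])
def box(n,P,u0,u1,v0,v1,zmin,zmax=.4):
    p=P[v0:v1,u0:u1].reshape(-1,3); p=p[(p[:,2]>zmin)&(p[:,2]<zmax)]
    if len(p)<4: print(n,'few',len(p));return
    rect=cv2.minAreaRect(p[:,:2].astype(np.float32))
    d=cv2.PCACompute(p[:,:2].astype(np.float32),None)[1][0]
    print(n,len(p),'med',np.median(p,0).round(4),'rect',np.round(rect[0],4),np.round(rect[1],4),'axis deg',np.degrees(np.arctan2(d[1],d[0])).round(1),'zmax',np.percentile(p[:,2],[50,90,98]).round(4))
print('plank z',np.median(CT[180:200,340:420,2]),np.median(CS[250:270,250:280,2]))
for nm,bT in dict(mid=(298,328,160,216),large=(200,275,242,272),small=(370,412,236,262)).items():
    box(nm+' T',CT,*bT,.06)
box('mid top T',CT,298,328,160,216,.14)
box('mid top S',CS,278,326,190,246,.14)
box('mid all S',CS,278,326,190,246,.04)
box('railL T',CT,220,294,135,180,.11);box('railR T',CT,355,428,130,168,.05)
box('railL S',CS,280,340,232,322,.135);box('railR S',CS,198,248,170,224,.065)
box('flask T',CT,430,476,170,205,.2);box('flask S',CS,215,242,100,165,.05)
i=T['pixels'][:,:,::-1];j=S['pixels'][:,:,::-1]
a=cv2.resize(i[130:225,210:340],None,fx=4,fy=4,interpolation=2);b=cv2.resize(j[185:330,260:345],(280,380),interpolation=2)
a=a[:380];b=cv2.resize(b,(250,380))
cv2.imwrite('pics/c1.png',np.clip(np.hstack([a,b])*1.6,0,255).astype('uint8'))
E
```

```text
plank z 0.01778551981946519 0.017653270699737322
mid T 390 med [0.4329 0.0254 0.1412] rect [0.4407 0.0279] [0.1594 0.0479] axis deg 12.5 zmax [0.1412 0.1665 0.1694]
large T 877 med [0.1925 0.2661 0.1727] rect [0.1914 0.2836] [0.0671 0.2222] axis deg 90.1 zmax [0.1727 0.2087 0.2122]
small T 165 med [ 0.2282 -0.2604  0.1031] rect [ 0.2306 -0.2649] [0.0181 0.1132] axis deg 113.8 zmax [0.1031 0.1135 0.1167]
mid top T 198 med [0.4388 0.0274 0.1624] rect [0.4422 0.0277] [0.1102 0.0234] axis deg 12.7 zmax [0.1624 0.1678 0.17  ]
mid top S 300 med [0.4649 0.0372 0.1582] rect [0.4924 0.076 ] [0.2197 0.0678] axis deg 49.6 zmax [0.1582 0.1655 0.1679]
mid all S 806 med [0.47   0.0361 0.1207] rect [0.4816 0.0573] [0.2504 0.1098] axis deg 27.3 zmax [0.1207 0.1634 0.1664]
railL T 290 med [0.5538 0.2373 0.1586] rect [0.5545 0.2369] [0.2165 0.0166] axis deg 78.4 zmax [0.1586 0.1626 0.1649]
railR T 255 med [ 0.5967 -0.2634  0.0861] rect [ 0.5982 -0.2617] [0.2134 0.0173] axis deg 86.3 zmax [0.0861 0.0908 0.0929]
railL S 363 med [0.5625 0.2553 0.1582] rect [0.5579 0.2383] [0.2157 0.0164] axis deg 78.5 zmax [0.1582 0.1612 0.1628]
railR S 241 med [ 0.6043 -0.2184  0.0865] rect [ 0.6248 -0.2233] [0.2841 0.1098] axis deg 67.0 zmax [0.0865 0.0909 0.1025]
flask T 412 med [ 0.4492 -0.4539  0.2404] rect [ 0.4508 -0.4595] [0.0705 0.059 ] axis deg 25.3 zmax [0.2404 0.2673 0.2724]
flask S 913 med [ 0.4676 -0.441   0.1687] rect [ 0.4581 -0.4564] [0.0703 0.062 ] axis deg -20.9 zmax [0.1687 0.2532 0.2669]
```

View pics/c1.png

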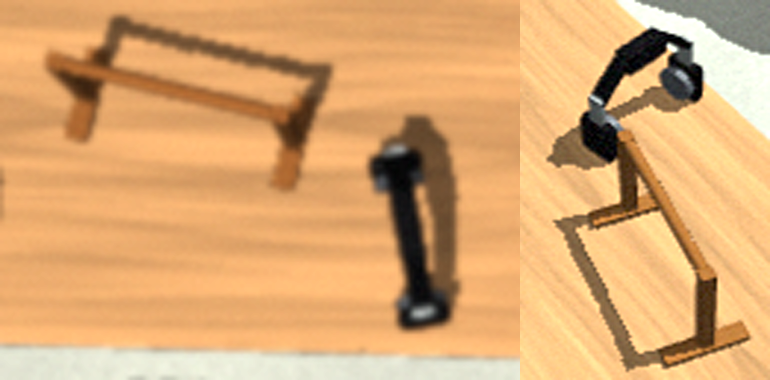

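The crop shows the middle-sized headphones (160 mm overall) on the plank, crop (408,240), and the tall rail (bar top z≈0.160), crop (180,85). The crown is at ≈(0.4415,0.0278) with its axis at +12.5°. The bar middle is at ≈(0.5560,0.2376), running at 78.45°, so it needs a turn of about −24°. The tool yaw (13°) already suits the grasp.

```bash
python3 -m inch '[[0.3,0.6,0.4,0,88],[0.5,1,0.4,0,88],[0.5,1,0.4,0,88],[0.5,1,0.4,0,88],[0.5,1,0.4,0,88]]' 25
python3 -m inch '[[0.5,1,0,0,88],[0.5,1,0,0,88],[0.5,1,0,0,88],[0.5,1,0,0,88],[0.5,1,0,0,88]]'
python3 -m inch '[[0.5,1,0,0,88],[0.5,1,0,0,88],[0.5,1,0,0,88],[0.5,1,0,0,88],[0.5,1,0,0,88]]'
python3 -m inch '[[0.5,1,0,0,88],[0.5,1,0,0,88],[0.5,1,0,0,88],[0.5,1,0,0,88],[0.4,1,0,0,88]]'
python3 -m inch '[[0.4,1,0,0,88],[0.4,1,0,0,88],[0.2,0.8,0,0,88],[0,0,0,0,88],[0,0,0,0,88]]'
```

```text
clock: 0.6
tool_pos: [0.1985, -0.4918, 0.2785]
eef_rot: [0.994, 0.113, 0.0, -0.0]
contact_force: [0.5, -0.4, 0.1]
opening: 0.997
clock: 1.1
tool_pos: [0.2605, -0.3668, 0.2781]
eef_rot: [0.994, 0.113, 0.0, 0.0]
contact_force: [0.3, -0.4, -0.3]
opening: 0.997
clock: 1.6
tool_pos: [0.3225, -0.2419, 0.2781]
eef_rot: [0.994, 0.113, 0.0, 0.0]
contact_force: [0.0, -0.7, 0.3]
opening: 0.997
clock: 2.1
tool_pos: [0.3824, -0.1171, 0.2781]
eef_rot: [0.994, 0.113, 0.0, 0.0]
contact_force: [0.8, 0.3, 0.7]
opening: 1.002
clock: 2.6
tool_pos: [0.4067, -0.0489, 0.2778]
eef_rot: [0.994, 0.113, -0.0, 0.0]
contact_force: [-0.3, -0.1, 0.4]
opening: 1.0
```

```bash
python3 -m inch '[[0.5,1,0,0,88],[0.5,1,0,0,88],[0.39,1.07,0,0,88],[0,0,-1,0,88],[0,0,-1,0,88]]' || true
python3 -m inch '[[0.5,1,0,0,88],[0.5,1,0,0,88],[0.39,1,0,0,88],[0,0.07,-1,0,88],[0,0,-1,0,88]]'
python3 -m inch '[[0,0,-0.6,0,88],[0,0,0,0,88],[0,0,0,0,88]]'
python3 - <<'E'
from h import *
s=snap('scene','s2');snap('top','t2')
i=s['pixels'][160:280,250:370,::-1];cv2.imwrite('pics/c2.png',np.clip(cv2.resize(i,(600,600),interpolation=2)*1.5,0,255).astype('uint8'))
print(r.get_state()['tool_pos'])
E
```

```text
clock: 3.1
tool_pos: [0.4426, 0.0273, 0.2276]
eef_rot: [0.994, 0.112, 0.001, 0.0]
contact_force: [-0.5, -0.8, -0.6]
opening: 0.996
clock: 3.4
tool_pos: [0.442, 0.0266, 0.2129]
eef_rot: [0.994, 0.112, -0.0, 0.0]
contact_force: [-0.4, -0.0, 0.1]
opening: 0.998
[0.44272207 0.0270907  0.21345288]out of range: a shift must lie within [-1, 1]
```

View pics/c2.png

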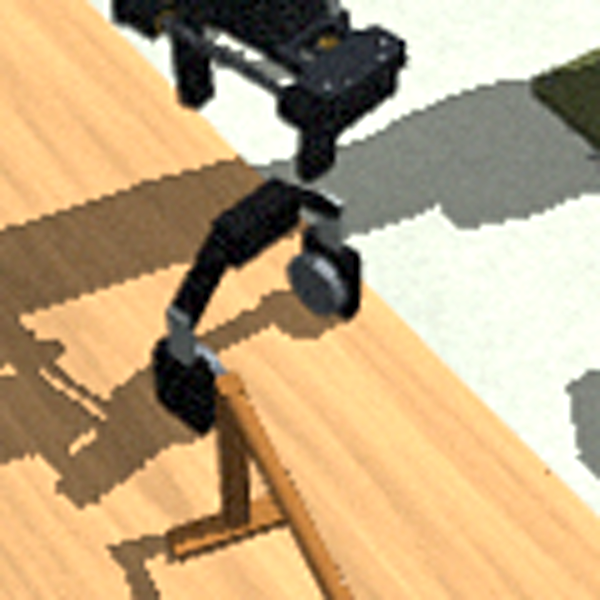

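The fingers, at crop (195,85) and (318,155), straddle the crown at (255,220). I'll descend and grip.

```bash
python3 -m inch '[[0,0,-0.7,0,88],[0,0,-0.7,0,88],[0,0,-0.5,0,88],[0,0,-0.3,0,60],[0,0,0,0,40]]' 25
python3 -m inch '[[0,0,0,0,30],[0,0,0,0,26],[0,0,0,0,15],[0,0,0,0,10],[0,0,0,0,10]]' 25
python3 -m inch '[[0,0,0,0,10],[0,0,0,0,10],[0,0,0,0,10]]' 30
```

```text
clock: 4.0
tool_pos: [0.4422, 0.0274, 0.1575]
eef_rot: [0.994, 0.113, -0.0, 0.0]
contact_force: [0.6, 0.7, -0.2]
opening: 0.841
clock: 4.5
tool_pos: [0.4423, 0.0276, 0.1577]
eef_rot: [0.994, 0.113, 0.0, 0.0]
contact_force: [0.4, 0.2, -0.8]
opening: 0.386
clock: 4.8
tool_pos: [0.4422, 0.0276, 0.1575]
eef_rot: [0.994, 0.113, -0.0, 0.0]
contact_force: [-0.1, 0.5, 0.4]
opening: 0.122
```

The opening is 10.7 mm, less than the block's 24 mm, so the grip may have missed. Looking.

```bash
python3 - <<'E'
from h import *
s=snap('scene','s3');t=snap('top','t3')
i=s['pixels'][160:280,250:370,::-1];j=t['pixels'][150:230,270:350,::-1]
cv2.imwrite('pics/c3.png',np.clip(np.hstack([cv2.resize(k,(400,400),interpolation=2) for k in(i,j)])*1.6,0,255).astype('uint8'))
print(r.get_state()['opening'])
E
```

```text
0.11375376507880292
```

View pics/c3.png

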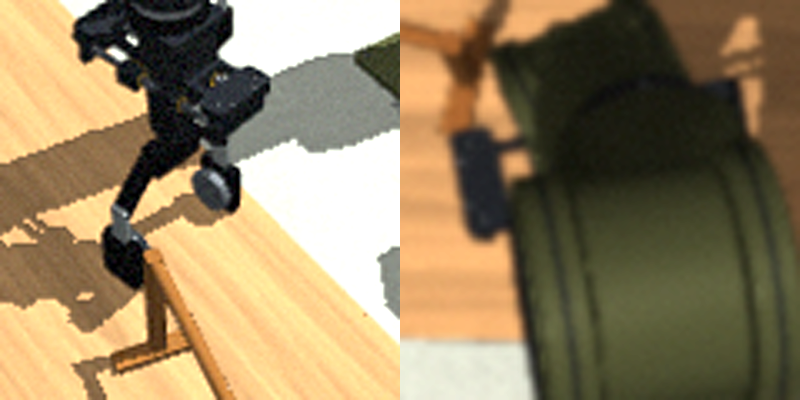

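```bash
python3 - <<'E'
from h import *
for f in('s2','s3'):
    S=dict(np.load(f'pics/{f}.npz'));C=cloud(S);S1=dict(np.load('pics/s1.npz'));C1=cloud(S1)
    m=(abs(S['range_z']-S1['range_z'])>.02)&(C[...,2]>.1)&(C[...,2]<.3)&(abs(C[...,0]-.44)<.15)&(abs(C[...,1]-.03)<.15)
    p=C[m]; a=np.radians(12.5); ex=np.array([np.cos(a),np.sin(a)]);ey=np.array([-ex[1],ex[0]])
    q=np.c_[(p[:,:2]-[.4422,.0276])@ex,(p[:,:2]-[.4422,.0276])@ey,p[:,2]]
    print(f,len(q),'zmin',np.sort(q[:,2])[[0,5,20]])
    for z in np.arange(.13,.27,.01):
        k=q[(q[:,2]>=z)&(q[:,2]<z+.01)]
        if len(k)>3: print(z.round(2),len(k),'along',k[:,0].min().round(3),k[:,0].max().round(3),'across',np.percentile(k[:,1],[2,25,50,75,98]).round(3))
# crown in crown frame from s1,t1
for f,w in(('s1',(278,326,190,232)),('t1',(298,328,160,216))):
    C=cloud(dict(np.load(f'pics/{f}.npz')))[w[2]:w[3],w[0]:w[1]].reshape(-1,3)
    p=C[(C[:,2]>.155)&(abs(C[:,0]-.44)<.05)&(abs(C[:,1]-.03)<.05)]
    print(f,len(p),((p[:,:2]-[.4422,.0276])@ex).min(),((p[:,:2]-[.4422,.0276])@ex).max(),np.percentile((p[:,:2]-[.4422,.0276])@ey,[2,50,98]).round(4),np.percentile(p[:,2],[2,50,98]).round(4))
E
```

```text
s2 259 zmin [0.13532119 0.22609064 0.23019495]
0.22 17 along -0.01 0.012 across [-0.054 -0.046 -0.044  0.046  0.055]
0.23 36 along -0.008 0.013 across [-0.057 -0.045 -0.043  0.056  0.058]
0.24 39 along -0.009 0.013 across [-0.057 -0.047 -0.042  0.056  0.06 ]
0.25 30 along -0.006 0.013 across [-0.061 -0.049 -0.046  0.053  0.059]
0.26 21 along -0.0 0.013 across [-0.06  -0.053 -0.047 -0.045  0.054]
0.27 13 along -0.008 0.013 across [-0.058 -0.055 -0.052 -0.051 -0.047]
s3 1153 zmin [0.13342044 0.17444448 0.18281087]
0.17 13 along -0.008 0.013 across [-0.017 -0.011 -0.007 -0.002  0.019]
0.18 25 along -0.006 0.013 across [-0.018 -0.006 -0.003  0.019  0.023]
0.19 25 along -0.006 0.014 across [-0.017 -0.008  0.009  0.021  0.022]
0.2 23 along -0.003 0.015 across [-0.019 -0.01   0.019  0.022  0.024]
0.21 10 along 0.004 0.014 across [-0.021 -0.016 -0.012  0.021  0.023]
0.22 9 along -0.007 0.012 across [-0.021 -0.016 -0.014 -0.013  0.025]
0.23 65 along -0.029 0.036 across [-0.083 -0.03   0.033  0.085  0.087]
0.24 158 along -0.031 0.037 across [-0.08  -0.041  0.028  0.06   0.088]
0.25 151 along -0.031 0.037 across [-0.083 -0.027  0.015  0.037  0.092]
0.26 100 along -0.031 0.038 across [-0.083 -0.026  0.046  0.092  0.095]
0.27 445 along -0.032 0.039 across [-0.09  -0.065  0.046  0.078  0.094]
s1 135 -0.031758036282021646 0.0372169256355827 [-0.0109  0.0022  0.0123] [0.1559 0.1637 0.1683]
t1 146 -0.037715034011373445 0.04142361116225818 [-0.0113 -0.0001  0.0113] [0.1558 0.1645 0.1701]
```

Found the cause. By depth, the fingertips are really at z≈0.172 (and 0.226 in the earlier view), while the reported TCP implies 0.1385. So the reported z reads about 32 mm too low, and the fingers closed just above the crown (top 0.165). x and y agree within about 2 mm. I'll reopen, go down about 28 mm and check by depth before closing.

```bash
python3 -m inch '[[0,0,0,0,70],[0,0,0,0,70],[0,0,0,0,70],[0,0,0,0,70],[0,0,0,0,70]]' 30
python3 -m inch '[[0,0,0,0,70],[0,0,0,0,70],[0,0,0,0,70]]'
cat > tips.py <<'E'
import sys
from h import *
S1=dict(np.load('pics/s1.npz'))
st=r.get_state(); tp=st['tool_pos']; M=R.from_quat(st['eef_rot']).as_matrix(); ex,ey=M[:2,0],M[:2,1]
for cam in('scene',):
    S=snap(cam,sys.argv[1]);C=cloud(S)
    m=(abs(S['range_z']-S1['range_z'])>.012)
    q=np.c_[(C[...,:2]-tp[:2])@ex,(C[...,:2]-tp[:2])@ey,C[...,2]-tp[2]]
    k=q[m&(abs(q[...,0])<.02)&(abs(q[...,1])<.07)&(abs(q[...,2])<.08)]
    for n,kk in(('y+',k[k[:,1]>.0]),('y-',k[k[:,1]<0])):
        print(n,len(kk),'lowest z rel TCP',np.sort(kk[:,2])[:10].round(4))
    k=k[k[:,2]>.0]
    print('along',np.percentile(k[:,0],[1,99]).round(4),'across',np.percentile(k[:,1],[1,99]).round(4))
    b=q[m&(abs(q[...,0])<.045)&(abs(q[...,1])<.1)&(q[...,2]>.05)&(q[...,2]<.12)]
    print('body low',np.histogram(b[:,2],np.arange(.05,.12,.005)))
E
python3 tips.py s4
```

```text
clock: 5.4
tool_pos: [0.4422, 0.0276, 0.1575]
eef_rot: [0.994, 0.113, -0.0, 0.0]
contact_force: [-0.1, 0.2, 0.6]
opening: 0.542
clock: 5.7
tool_pos: [0.4422, 0.0276, 0.1575]
eef_rot: [0.994, 0.113, 0.0, 0.0]
contact_force: [-0.1, -0.9, 0.1]
opening: 0.793Traceback (most recent call last):
  File "tips.py", line 9, in <module>
    k=q[m&(abs(q[...,0])<.02)&(abs(q[...,1])<.07)&(abs(q[...,2])<.08)]
        ~^^~~~~~~~~~~~~~~~~~~
ValueError: operands could not be broadcast together with shapes (400,640) (400,)
```

```bash
sed -i 's/q=np.c_\[\(.*\)\]$/q=np.dstack([\1])/' tips.py; python3 tips.py s4
```

```text
y+ 94 lowest z rel TCP [0.0083 0.0121 0.0134 0.0134 0.0143 0.0159 0.0162 0.0172 0.0176 0.0179]
y- 45 lowest z rel TCP [0.0065 0.0116 0.0145 0.0151 0.0167 0.0182 0.0182 0.0193 0.02   0.0202]
along [-0.0099  0.0137] across [-0.0527  0.0503]
body low (array([  7,  14,   4,   3,   2,  31,  43,  56,  99,  84,  56,  43, 106]), array([0.05 , 0.055, 0.06 , 0.065, 0.07 , 0.075, 0.08 , 0.085, 0.09 ,
       0.095, 0.1  , 0.105, 0.11 , 0.115]))
```

```bash
python3 -m inch '[[0,0,-0.4,0,70],[0,0,-0.4,0,70],[0,0,-0.25,0,70],[0,0,0,0,70]]' 30; python3 tips.py s5
python3 -m inch '[[0,0,0,0,20],[0,0,0,0,20],[0,0,0,0,15],[0,0,0,0,10],[0,0,0,0,10]]' 30
python3 -m inch '[[0,0,0,0,10],[0,0,0,0,10],[0,0,0,0,10]]' 30
```

```text
clock: 6.2
tool_pos: [0.4413, 0.0275, 0.1301]
eef_rot: [0.994, 0.113, -0.001, 0.0]
contact_force: [0.5, -1.3, -0.0]
opening: 0.792
y+ 92 lowest z rel TCP [0.0106 0.0133 0.0141 0.0144 0.0147 0.0153 0.0157 0.0163 0.0165 0.0167]
y- 43 lowest z rel TCP [0.0107 0.0109 0.0125 0.0154 0.0159 0.0161 0.018  0.0189 0.0195 0.0203]
along [-0.0088  0.0146] across [-0.0529  0.051 ]
body low (array([ 7, 13,  5,  3,  8, 22, 42, 55, 82, 86, 51, 47, 94]), array([0.05 , 0.055, 0.06 , 0.065, 0.07 , 0.075, 0.08 , 0.085, 0.09 ,
       0.095, 0.1  , 0.105, 0.11 , 0.115]))
clock: 6.75
tool_pos: [0.4423, 0.0276, 0.1314]
eef_rot: [0.994, 0.113, 0.0, 0.0]
contact_force: [0.6, 0.7, 0.6]
opening: 0.369
clock: 7.05
tool_pos: [0.4422, 0.0275, 0.1313]
eef_rot: [0.994, 0.113, 0.0, 0.0]
contact_force: [-0.1, 0.3, 0.5]
opening: 0.264
```

Gripped: opening 23.3 mm. Lift slowly at first.

```bash
python3 -m inch '[[0,0,0.2,0,10],[0,0,0.4,0,10],[0,0,0.7,0,10],[0,0,0.8,0,10],[0,0,0.8,0,10]]' 30
python3 -m inch '[[0,0,0.9,0,10],[0,0,0.9,0,10],[0,0,0.9,0,10],[0,0,0.8,0,10],[0,0,0.5,0,10]]' 30
python3 -m inch '[[0,0,0,0,10],[0,0,0,0,10]]' 30
python3 - <<'E'
from h import *
s=snap('scene','s6')
i=s['pixels'][90:290,230:430,::-1]
cv2.imwrite('pics/c6.png',np.clip(cv2.resize(i,(600,600),interpolation=2)*1.6,0,255).astype('uint8'))
print(r.get_state()['tool_pos'])
E
```

```text
clock: 7.55
tool_pos: [0.4418, 0.0276, 0.2051]
eef_rot: [0.994, 0.113, -0.0, 0.0]
contact_force: [0.1, -0.5, -2.7]
opening: 0.267
clock: 8.05
tool_pos: [0.4422, 0.0277, 0.3059]
eef_rot: [0.994, 0.113, 0.001, 0.0]
contact_force: [0.4, 0.1, -1.9]
opening: 0.268
clock: 8.25
tool_pos: [0.4417, 0.0275, 0.3039]
eef_rot: [0.994, 0.113, -0.0, 0.0]
contact_force: [-0.5, 0.5, -2.6]
opening: 0.273
[0.44141189 0.02742124 0.30339187]
```

View pics/c6.png

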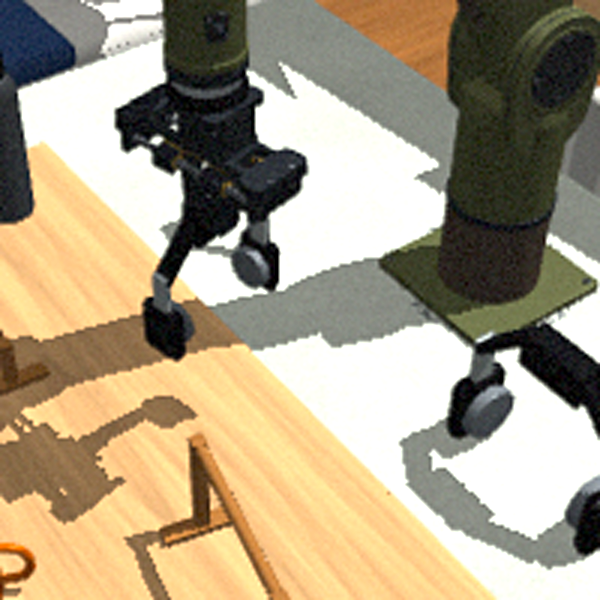

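Held, cups at crop (168,325) and (258,262), with nothing touching. Moving over the bar and turning −24.6°.

```bash
python3 -m inch '[[0.3,0.5,0,-0.2,10],[0.4,0.8,0,-0.4,10],[0.5,0.9,0,-0.5,10],[0.5,0.9,0,-0.5,10],[0.5,0.9,0,-0.5,10]]' 30
python3 -m inch '[[0.5,0.9,0,-0.5,10],[0.5,0.9,0,-0.5,10],[0.5,0.9,0,-0.5,10],[0.5,0.9,0,-0.3,10],[0.37,0.8,0,-0.2,10]]' 30
python3 -m inch '[[0,0,0,0,10],[0,0,0,0,10],[0,0,0,0,10]]' 30
cat > chk.py <<'E'
import sys
from h import *
st=r.get_state(); print(st['tool_pos'],R.from_quat(st['eef_rot']).as_euler('xyz',degrees=True).round(2))
s=snap('scene',sys.argv[1]);C=cloud(s);P=s['pixels'].astype(int)
ctr=np.array([.556,.2376]);a=np.radians(78.45);eb=np.array([np.cos(a),np.sin(a)]);ep=np.array([eb[1],-eb[0]])
al=(C[...,:2]-ctr)@eb; pe=(C[...,:2]-ctr)@ep; z=C[...,2]
zc=float(st['tool_pos'][2])+.018
dark=(P.max(-1)<70)|(abs(P[...,0]-P[...,2])<15)
# cups, per side: points 70..131mm below the crown
for n,sg in(('+',1),('-',-1)):
    m=dark&(sg*pe>.03)&(sg*pe<.1)&(abs(al)<.06)&(z>zc-.14)&(z<zc-.075)
    print('cup',n,m.sum(),'perp',np.percentile(pe[m],[2,98]).round(4),'along',np.percentile(al[m],[2,50,98]).round(4),'z-zc',np.percentile(z[m]-zc,[1,5,98]).round(4),'zmin',np.percentile(z[m],1).round(4))
i=s['pixels'][130:330,220:420,::-1]
cv2.imwrite(f'pics/{sys.argv[1]}c.png',np.clip(cv2.resize(i,(600,600),interpolation=2)*1.6,0,255).astype('uint8'))
E
python3 chk.py s7
```

```text
clock: 8.8
tool_pos: [0.4968, 0.1282, 0.3026]
eef_rot: [1.0, 0.002, -0.001, 0.0]
contact_force: [-0.1, -0.0, -2.1]
opening: 0.269
clock: 9.3
tool_pos: [0.5562, 0.2386, 0.3022]
eef_rot: [0.995, -0.102, -0.001, 0.001]
contact_force: [0.0, 1.1, -1.8]
opening: 0.268
clock: 9.6
tool_pos: [0.5559, 0.236, 0.3031]
eef_rot: [0.995, -0.102, -0.001, 0.001]
contact_force: [0.5, -0.1, -2.1]
opening: 0.273
[0.55590695 0.23595659 0.30305242] [ 1.7986e+02  7.0000e-02 -1.1720e+01]
cup + 181 perp [0.0531 0.0812] along [-0.0155  0.017   0.024 ] z-zc [-0.1239 -0.1194 -0.0754] zmin 0.1972
cup - 182 perp [-0.0746 -0.0483] along [-0.0145  0.0156  0.0246] z-zc [-0.1202 -0.1161 -0.0759] zmin 0.2009
```

View pics/s7c.png

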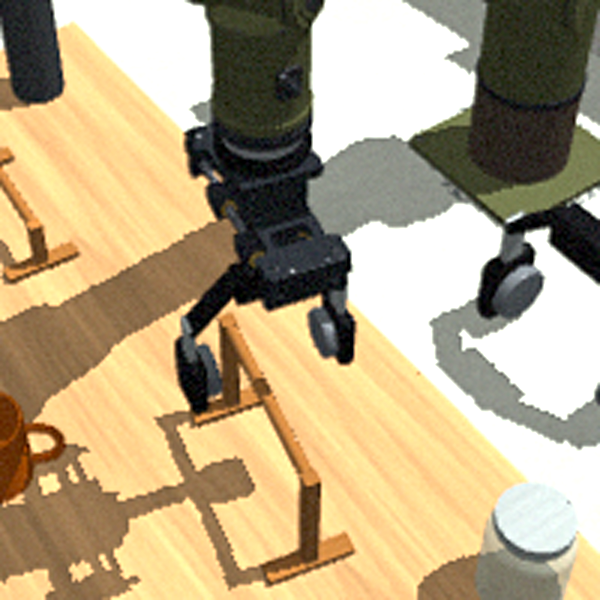

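Cups straddle the bar, with outer edges at perp +81/−75 mm and zmin 0.197. I'll shift −3 mm across the bar and lower to just above contact.

```bash
python3 -m inch '[[-0.12,0.03,-0.4,0,10],[0,0,-0.7,0,10],[0,0,-0.8,0,10],[0,0,-0.8,0,10],[0,0,-0.8,0,10]]' 30
python3 -m inch '[[0,0,-0.7,0,10],[0,0,-0.6,0,10],[0,0,-0.4,0,10],[0,0,-0.15,0,10],[0,0,0,0,10]]' 30
python3 chk.py s8
```

```text
clock: 10.15
tool_pos: [0.5528, 0.2376, 0.2151]
eef_rot: [0.995, -0.102, -0.0, 0.0]
contact_force: [0.2, -0.5, -1.8]
opening: 0.269
clock: 10.65
tool_pos: [0.5532, 0.2381, 0.1697]
eef_rot: [0.995, -0.102, -0.0, 0.0]
contact_force: [-1.0, -0.6, -1.3]
opening: 0.268
[0.55318622 0.23806891 0.16973179] [ 1.7997e+02  3.0000e-02 -1.1670e+01]
cup + 155 perp [0.05   0.0784] along [-0.0128  0.0186  0.0259] z-zc [-0.1249 -0.1198 -0.0759] zmin 0.0628
cup - 144 perp [-0.0782 -0.0511] along [-0.0093  0.0181  0.0261] z-zc [-0.1184 -0.1131 -0.0758] zmin 0.0694
```

```bash
python3 -m inch '[[0,0,-0.06,0,10],[0,0,-0.06,0,10],[0,0,0,0,10]]'; python3 -m inch '[[0,0,-0.06,0,10],[0,0,-0.04,0,10],[0,0,0,0,10]]'
```

```text
clock: 11.0
tool_pos: [0.5535, 0.2384, 0.1672]
eef_rot: [0.995, -0.102, 0.0, -0.0]
contact_force: [0.1, -0.3, -2.2]
opening: 0.267
clock: 11.3
tool_pos: [0.5533, 0.2383, 0.1644]
eef_rot: [0.995, -0.102, -0.0, 0.0]
contact_force: [-0.0, 0.3, -2.6]
opening: 0.27
```

Cups are now symmetric (±78 mm). Continuing in small steps until contact.

```bash
python3 -m inch '[[0,0,-0.06,0,10],[0,0,-0.04,0,10],[0,0,0,0,10]]'; python3 -m inch '[[0,0,-0.04,0,10],[0,0,0,0,10]]';python3 -m inch '[[0,0,-0.04,0,10],[0,0,0,0,10]]'
```

```text
clock: 11.6
tool_pos: [0.5533, 0.2383, 0.1618]
eef_rot: [0.995, -0.102, -0.0, 0.0]
contact_force: [0.5, -0.1, -1.9]
opening: 0.268
clock: 11.8
tool_pos: [0.5534, 0.2383, 0.1609]
eef_rot: [0.995, -0.102, -0.0, 0.0]
contact_force: [0.5, -0.3, -1.8]
opening: 0.268
clock: 12.0
tool_pos: [0.5534, 0.2383, 0.1599]
eef_rot: [0.995, -0.102, -0.0, 0.0]
contact_force: [-0.5, 0.8, -2.5]
opening: 0.267
```

```bash
python3 -m inch '[[0,0,-0.04,0,10],[0,0,0,0,10]]'; python3 -m inch '[[0,0,-0.04,0,10],[0,0,0,0,10]]';python3 -m inch '[[0,0,-0.04,0,10],[0,0,0,0,10]]'
```

```text
clock: 12.2
tool_pos: [0.5534, 0.2383, 0.1589]
eef_rot: [0.995, -0.102, -0.0, 0.0]
contact_force: [0.0, 0.0, -2.0]
opening: 0.268
clock: 12.4
tool_pos: [0.5536, 0.2384, 0.1582]
eef_rot: [0.995, -0.102, 0.0, -0.0]
contact_force: [-0.5, 0.3, -0.5]
opening: 0.269
clock: 12.6
tool_pos: [0.5536, 0.2383, 0.1581]
eef_rot: [0.995, -0.102, 0.0, -0.0]
contact_force: [-2.1, -1.2, 6.6]
opening: 0.273
```

Contact is at 0.158, as predicted (+6.6 N). I'll ease up 0.5 mm, open gently and check before rising.

```bash
python3 -m inch '[[0,0,0.02,0,10],[0,0,0,0,24],[0,0,0,0,28],[0,0,0,0,34],[0,0,0,0,40]]'; python3 -m inch '[[0,0,0,0,60],[0,0,0,0,60],[0,0,0,0,60],[0,0,0,0,60],[0,0,0,0,60]]'
python3 chk.py s9
```

```text
clock: 13.1
tool_pos: [0.5535, 0.2384, 0.1573]
eef_rot: [0.995, -0.102, -0.0, 0.0]
contact_force: [0.1, -0.7, -0.1]
opening: 0.443
clock: 13.6
tool_pos: [0.5535, 0.2383, 0.1575]
eef_rot: [0.995, -0.102, 0.0, 0.0]
contact_force: [0.7, -0.1, 0.6]
opening: 0.681
[0.55347144 0.23832602 0.15752581] [180.    -0.   -11.66]
cup + 141 perp [0.0521 0.0809] along [-0.0135  0.0191  0.0265] z-zc [-0.1209 -0.1176 -0.0752] zmin 0.0546
cup - 149 perp [-0.0752 -0.0486] along [-0.0122  0.0185  0.0274] z-zc [-0.1202 -0.1152 -0.0761] zmin 0.0553
```

View pics/s9c.png

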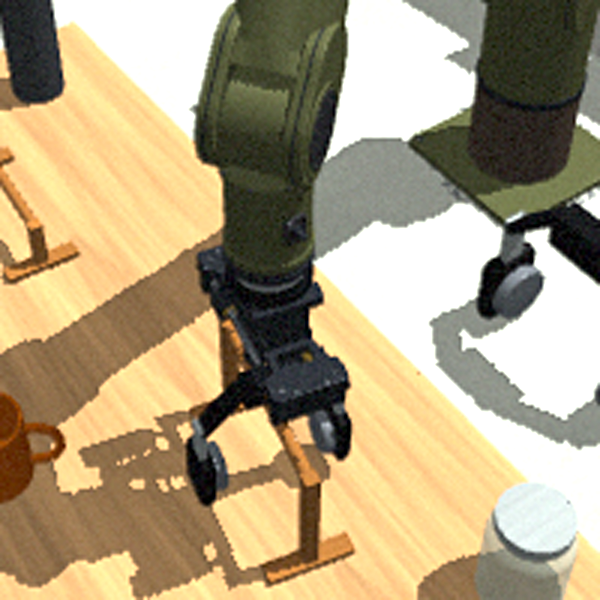

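Released. The headphones hang level (cup zmin 0.0546/0.0553) with cups at crop (205,470) and (330,430), one each side of the bar. Rising straight up, then a final check.

```bash
python3 -m inch '[[0,0,0.2,0,60],[0,0,0.4,0,60],[0,0,0.7,0,60],[0,0,0.9,0,60],[0,0,1,0,60]]'; python3 -m inch '[[0,0,1,0,60],[0,0,1,0,60],[0,0,0.6,0,60],[0,0,0,0,60],[0,0,0,0,60]]'
python3 -m inch '[[-0.5,-1,0,0,60],[-0.5,-1,0,0,60],[-0.5,-1,0,0,60],[-0.5,-1,0,0,60],[-0.5,-1,0,0,60]]'; python3 -m inch '[[0,0,0,0,60],[0,0,0,0,60],[0,0,0,0,60]]'
sed -i "s/^zc=.*/zc=.176/" chk.py
cat >> chk.py <<'E'
m=dark&(abs(pe)<.03)&(abs(al)<.05)&(z>.17)&(z<.22)
print('crown',m.sum(),'perp',np.percentile(pe[m],[2,98]).round(4),'along',np.percentile(al[m],[2,98]).round(4),'ztop',np.percentile(z[m],95).round(4),'axis vs bar normal',cv2.minAreaRect(np.c_[pe[m],al[m]].astype(np.float32)))
F=C[100:165,215:242].reshape(-1,3);F=F[F[:,2]>.05];print('flask',cv2.minAreaRect(F[:,:2].astype(np.float32))[0])
E
python3 chk.py s10
```

```text
clock: 14.15
tool_pos: [0.5533, 0.2383, 0.2389]
eef_rot: [0.995, -0.102, -0.0, 0.0]
contact_force: [0.1, -0.2, -0.0]
opening: 0.678
clock: 14.65
tool_pos: [0.5533, 0.2382, 0.3027]
eef_rot: [0.995, -0.102, 0.0, -0.0]
contact_force: [0.5, -0.2, 0.1]
opening: 0.677
clock: 15.15
tool_pos: [0.4895, 0.1121, 0.3014]
eef_rot: [0.995, -0.102, -0.001, 0.001]
contact_force: [0.2, -0.4, -0.0]
opening: 0.678
clock: 15.45
tool_pos: [0.4911, 0.1145, 0.3021]
eef_rot: [0.995, -0.101, -0.0, -0.0]
contact_force: [-0.3, -0.7, -0.1]
opening: 0.681
[0.49113809 0.1145267  0.30214014] [-1.7997e+02  3.0000e-02 -1.1580e+01]
cup + 139 perp [0.0535 0.0831] along [-0.0163  0.0189  0.0259] z-zc [-0.1225 -0.1179 -0.0753] zmin 0.0535
cup - 179 perp [-0.0744 -0.0467] along [-0.0149  0.0165  0.0274] z-zc [-0.1221 -0.118  -0.0753] zmin 0.0539
crown 238 perp [-0.0287  0.0285] along [-0.0088  0.0148] ztop 0.1942 axis vs bar normal ((-0.0002462826669216156, 0.0028750821948051453), (0.026699375361204147, 0.05952121689915657), 87.07361602783203)
flask (0.7221885919570923, 0.17473262548446655)
```

View pics/s10c.png

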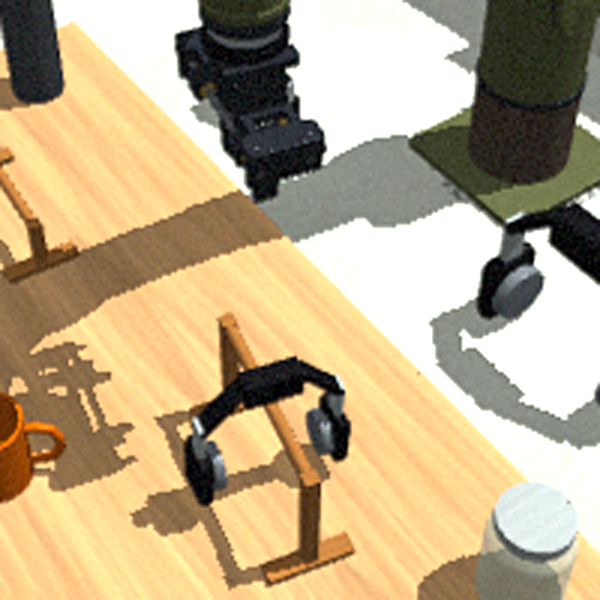

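```bash
python3 -c "
from plant import r
print(r.finish_job())"
```

```text
the job is handed in; nothing more can be done
None
```

The middle-sized headphones are hanging on the taller rail's bar, and I handed the job in at about 15.5 s of the 38 s allowed.

- **Grasp:** The first close caught nothing. The reported tool height read about 29 mm lower than the fingertips seen in the depth images, so the fingers shut just above the crown without moving it. I corrected for that and gripped the block at 23 mm opening. I then lifted, turned the headphones about −24.6°, and lowered them in 1 mm steps until they touched the bar (6.6 N). I let go only after that.
- **Last checks:**
  - **Position:** the crown is centred on the bar to within about 3 mm along it, and square to about 3°, close to what depth can resolve.
  - **Cups:** there is one on each side, level with each other, their lowest visible points about 36 mm above the plank by depth. The nominal clearance is 27 mm; the camera does not see the cups' very bottom edge.
  - **Robot:** the gripper is well clear and touching nothing.
- **Check that failed:** My final numeric check of the flask gave a meaningless position, most likely because background points fell in the box. I did not rerun it. In the last picture the flask's lower part, the only part in that crop, looks unmoved. The planned path kept well away from it, and no contact force appeared on the way.

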